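Slide a setter plate out over the end of the cooling ledge

TASK

Push the stop bar at the end of the cooling ledge outward until it is right out of the way, then push the white setter plate along the ledge until about a third of its length overhangs that end, so that plate tongs can take its edge. Only push with the fingertips: nothing is picked up, the crucible rides along standing on the plate without being touched, and the plate stays flat on the ledge. Leave the other things on the bench where they are.

Things in the scene. Friction and masses are not known exactly. Their poses are not given: they have to be found in the camera images.
- ledge: low fixed grey-painted sheet-metal stand (the cooling ledge), 100 mm wide (its x), 320 mm long (its y), its flat top 50 mm above the worktop. Origin: centre of its underside, on the worktop. Its y axis runs along the ledge; the end at its y = -160 mm, toward the robot's right, is the one with the stop bar. Lips 5 mm thick along both long sides rise 8 mm above the top (58 mm above the worktop) and leave a channel 90 mm wide, open at both ends
- ledge_end (a point): middle of the top edge at the stop-bar end of the ledge, 50 mm above the worktop, where the ledge stops and the plate is to overhang
- plate: loose white ceramic setter plate lying flat in the channel, 80 mm wide (its x), 140 mm long (its y), 8 mm thick, about 0.25 kg. Origin: centre of its underside
- plate_lead (a point): middle of the plate's end face nearer the stop bar (its y = -70 mm), half-way up its thickness
- plate_trail (a point): middle of the plate's other end face, away from the stop bar (its y = +70 mm), half-way up its thickness; the fingers can be put down behind it in the channel or beyond the far end of the ledge
- stop (a joint): steel stop bar that swings level about an upright pin at the rear (away from the robot) corner of the ledge; 0 rad = square across the channel, blocking it; grows to 1.9 rad as its free end swings outward, beyond the end of the ledge; at 1.57 it points straight on along the ledge, clear of the channel. Stiff hinge, stays where it is left; under 1 N at the free end moves it. Bar 10 mm thick, 14 mm high, its underside 3.5 mm above the ledge top
- stop_hinge (a point): foot of the stop bar's hinge pin, at x = +60, y = -150 mm of the ledge, 53.5 mm above the worktop
- stop_post (a point): centre of the round upright post (14 mm across, 28 mm high, standing from 53.5 to 81.5 mm above the worktop) at the free end of the stop bar, 95 mm from the hinge pin; it can be pushed by a fingertip from the plate's side
- crucible: white porcelain crucible, 39 mm across, 28 mm high, standing loose on the plate near its middle. Origin: centre of its underside
- vial_by: glass sample vial with blue screw cap, 24 x 21 x 44 mm high, behind the ledge, bystander. Origin: centre of its underside
- bottle_by: small reagent bottle with black cap, 45 mm wide, 80 mm high, behind the ledge, bystander. Origin: centre of its underside
- timer: white lab timer, 62 x 62 x 21 mm, left of the ledge, bystander. Origin: centre of its underside
- tape: roll of tape lying flat, 100 mm across, 25 mm high, right of the ledge, bystander. Origin: centre of its underside
- carton: small cardboard carton, 80 x 110 x 30 mm, at the right behind the ledge, bystander. Origin: centre of its underside
- calc: pocket calculator, 120 x 72 x 16 mm, left of the ledge, bystander. Origin: centre of its underside
Mind the look-alikes: they are no part of the job. What is shaped like the crucible but blue is not meant.

How it is judged (in metres and radians):
On the way, in this order (a step that is already met when the one before it is completed fails the run):
1. the stop bar is swung out of the way while the plate is still wholly on the ledge (value of joint stop above 1.35 rad and y of plate_lead in the frame of ledge above -0.16 m), for 0.1 s.
2. about a third of the plate overhangs the end (y of plate_lead in the frame of ledge between -0.222 and -0.191 m and value of joint stop above 1.35 rad), for 0.2 s.
At the end, for the whole second after the job is handed in: the stop bar stands at more than 1.35 rad; the plate's leading end overhangs the ledge end by 31 to 62 mm (a third of its length is 47 mm); the plate lies flat in the channel, along the ledge within 0.12 rad; the crucible stands upright on it, within 35 mm of its middle; both at rest (all of step 2 and angle between plate's own z axis and vertical below 0.04 rad and angle between the y axis of plate and the y axis of ledge, either way round below 0.12 rad and z of plate in the frame of ledge between 0.045 and 0.056 m and angle between crucible's own z axis and vertical below 0.06 rad and horizontal distance between crucible and plate below 0.035 m and z of crucible in the frame of plate between 0.004 and 0.012 m and linear speed of each of plate, crucible below 0.01 m/s); the robot touches nothing.
It fails at once if the plate is lifted off the ledge (z of plate in the frame of ledge above 0.06 m).
It fails at once if the plate is tipped (angle between plate's own z axis and vertical above 0.12 rad).
It fails at once if the crucible is touched by the robot (contact force between any of the fingers, the arm and crucible above 0.5 N).
It fails at once if the crucible is lifted off or tipped on the plate (z of crucible in the frame of plate above 0.018 m or angle between crucible's own z axis and vertical above 0.4 rad).
It fails at once if another thing on the bench is disturbed (distance of any of vial_by, bottle_by, timer, tape, carton, calc from where it was at the start of the episode above 0.02 m).
It also fails if it takes over 64 s, if anything falls off the work surface, if the arm or the gripper's body presses on something with over 40 N, if the wrist force passes 120 N, or if a joint passes its speed limit or range.

ROBOT

A 6-joint arm with a two-finger parallel gripper is mounted at the origin on a cart in front of the work surface, level with it; the furniture and walls round the work are solid. World frame = base frame: x ahead of the robot, y to its left, z up, the work surface at z = 0. Lengths are in mm, angles in rad, forces in N, time in s.
With the tool pointing down it reaches from about 350 to 975 mm from the base axis. Payload 7.1 kg.
Tool frame: the origin (TCP) lies on the mounting face of the last link; the fingertips stand 182 mm ahead of it and the grasp point (between the pads) lies 163 mm ahead of it (ctrl.finger_overhang is the distance from the TCP to the fingertips, in mm); z points along the fingers, y is the direction in which the jaws open and shut (so a half turn about z gives the same grasp; the last joint's range is limited). The gripper opens to 88 mm and grips with 3 to 60 N. Pads are 20 mm wide; open, the fingers measure 115 mm over their backs; the gripper's body (75 mm by 178 mm) begins 61 mm behind the grasp point.
Start: joints at [-1.352, 0.423, 1.63, -0, 1.089, -0.019], TCP at [147.248, -607.392, 404.675] pointing down, gripper open.
Joint ranges: [-3, 3], [-0.9, 2.11], [0.09, 2.58], [-1.31, 4.45], [0.11, 2.69], [-2.54, 2.54]. Speed limits (rad/s): [2.39, 2.39, 3.01, 3.14, 3.14, 3.14].

INTERFACE

Orientations are given as a rotation vector (axis times angle).
In Python, from workcell import ctrl, viewer, recognise gives the robot as it stands.
- The arm moves only by the shell command python3 -m handwheel 'ROWS'. ROWS is JSON, a list of rows, each an object of numbers: "gripper": the closure, from 0 (fully open) to 1 (shut); "tx", "ty", "tz": the shift along the tool's x, y, z in m; "rx", "ry", "rz": the turn, a rotation vector about the tool's x, y, z in degrees. In form: [{"gripper": .., "tx": .., "ty": .., "tz": .., "rx": .., "ry": .., "rz": ..}, ...]. A call has 1 to 8 rows; each row shifts and turns the commanded pose from where the row before left it, along the tool's axes as they then stand; what a row does not reach is not made up. A row lasts 1/8 s, in which the tool goes at most 62.5 mm and 10.7 degrees, less where a joint would pass 70% of its speed; a pose out of reach is approached as far as the arm can. A call with a gripper value outside its range is refused whole. The fingers move at their own pace and stop on an object; the grip force is fixed at half the most. Time passes only in rows, so rows that do not move let the fingers close. It gives the time, the measured TCP pose, the force and the opening at its end, in the units of the state.
- ctrl.get_obs(): the state, without advancing time (a new reading comes with each control period).
- viewer.get_image(name): name is "side" or "top"; returns a dict with "image" (480x640x3 uint8, red, green, blue), "range_z" (480x640 float32, mm along the optical axis (not along the pixel's ray), 0 where there is no reading), "vfov" (degrees; the focal length in pixels is half the picture's height over the tangent of half this angle, whatever the lens; pixels are square), "cx", "cy" (the principal point, pixels), "k1" (the pictures are not rectified: a ray, as slopes to the right and down, at radius r is drawn at 1 + k1 r^2 times it, then the intrinsics apply), "extrinsics" (4x4, takes a point from world to camera coordinates). Camera axes: x right, y up, looking along -z (the intrinsics and any distortion apply to the point x, -y, -z); pixel columns grow to the right and rows downward; lengths in mm; the calibration is good to about 2 mm. A picture is of the moment at which its call begins.
- ctrl.close_job(): hands the job in, once; it reports no verdict.
Trained networks look in a picture, given as the dict that the camera call returned (one of the last four; its "shot" number tells which), for a name from the list of things; names that differ only in an ending like _2 or _b are one class to them, and where a whole thing is asked for, a point or a joint stands for the part that bears it (a point fixed in the world has none). Each returns a list of dicts, best first, with "p" (0 to 1); they miss things now and then, are a little off and sometimes report something else, mostly with a low value. They report only what shows in the picture. A call takes as long as a camera call. They do not tell look-alikes from the thing itself.
- recognise(picture, name): "xy" ([column, row] as shares, 0 to 1, of the picture: columns of its width, rows of its height, amid what is visible of it).
The state is a dict: "t": time; "qpos": joint angles; "qvel": joint speeds; "joint_torque": joint torques, N m; "ee_pos": TCP position; "orientation": TCP orientation; "ft_force": force on the tool from outside, world axes, zero at the start; "moment": the same for the moment, N m; "width": finger opening in mm.
Only numpy, scipy, OpenCV 4.12 (cv2) and the standard library are available. Lean on these libraries where they do the work, as an engineer would, in place of code of your own. Each camera call takes 0.05 s, during which the arm holds its last target.

## Working session

There is one attempt and no reset: what is moved stays moved. The work goes in short steps, Python scripts to look and compute and a shell command to move; the robot and the scene stay as the last step left them, time stands still between calls to the robot, and variables do not carry over. Pictures are saved under pics/ and viewed, and the job is handed in when it is done.

```bash
mkdir -p pics; ls; cat > h.py <<'E'
import numpy as np, cv2
from workcell import ctrl, viewer, recognise
def shot(n):
    return viewer.get_image(n)
def pix2world(p,u,v,z=None):
    H=p["image"].shape[0]; f=H/2/np.tan(np.radians(p["vfov"])/2)
    K=np.array([[f,0,p["cx"]],[0,f,p["cy"]],[0,0,1]])
    q=cv2.undistortPoints(np.array([[[u,v]]],float),K,np.array([p["k1"],0,0,0.]))[0,0]
    E=np.array(p["extrinsics"]); R=E[:3,:3]; t=E[:3,3]
    d=R.T@np.array([q[0],-q[1],-1.]); c=-R.T@t
    if z is not None: s=(z-c[2])/d[2]
    else: s=p["range_z"][int(round(v)),int(round(u))]
    return c+s*d
def proj(p,w):
    H=p["image"].shape[0]; f=H/2/np.tan(np.radians(p["vfov"])/2)
    E=np.array(p["extrinsics"]); c=E[:3,:3]@np.array(w,float)+E[:3,3]
    a,b=c[0]/-c[2],-c[1]/-c[2]; k=1+p["k1"]*(a*a+b*b)
    return p["cx"]+f*k*a,p["cy"]+f*k*b
E
python3 - <<'E'
from h import *
print({k:np.round(v,3) for k,v in ctrl.get_obs().items()}, ctrl.finger_overhang)
for n in("top","side"):
    p=shot(n); cv2.imwrite(f"pics/{n}1.png",p["image"][:,:,::-1])
    print(n,p["vfov"],p["cx"],p["cy"],p["k1"],np.round(p["extrinsics"],3).tolist())
    for o in["ledge","plate","plate_lead","plate_trail","stop","stop_hinge","stop_post","crucible","ledge_end","vial_by","bottle_by","timer","tape","carton","calc"]:
        try:
            for r in recognise(p,o)[:3]:
                u,v=r["xy"][0]*640,r["xy"][1]*480
                print(o,round(r["p"],2),round(u),round(v),np.round(pix2world(p,u,v)))
        except Exception as e: print(o,e)
E
```

```text
pics
{'t': np.float64(0.0), 'qpos': array([-1.352,  0.424,  1.631, -0.   ,  1.089, -0.019]), 'qvel': array([-0.001,  0.   ,  0.001, -0.001, -0.001, -0.001]), 'joint_torque': array([ 2.0000e-03, -5.4462e+01, -2.7367e+01,  6.4000e-02,  2.3000e-02,
       -0.0000e+00]), 'ee_pos': array([ 147.203, -607.143,  403.94 ]), 'orientation': array([-3.118, -0.373,  0.   ]), 'ft_force': array([-0.625, -0.055,  0.38 ]), 'moment': array([0.011, 0.017, 0.015]), 'width': np.float64(88.08)} 182.0
top 51.27705034584607 315.3230280607783 230.42262668108754 -0.1311168402137612 [[0.0, -1.0, -0.002, -3.597], [0.993, 0.0, 0.12, -514.983], [-0.12, -0.002, 0.993, -1293.28], [0.0, 0.0, 0.0, 1.0]]
ledge 0.84 340 235 [500. -68.  50.]
plate 0.85 297 238 [493.  44.  61.]
plate 0.67 291 236 [497.  59.  60.]
plate_lead 0.74 291 237 [494.  59.  57.]
plate_trail 0.94 297 238 [491.  43.  61.]
stop 0.72 375 230 [ 513. -158.   65.]
stop_hinge 0.72 336 238 [493. -57.  47.]
stop_post 0.45 375 230 [ 512. -159.   65.]
crucible 0.74 287 234 [503.  69.  59.]
crucible 0.74 268 281 [381. 123.   1.]
crucible 0.71 233 277 [391. 21
[... 666 characters left out ...]
 56.]
stop 0.52 286 280 [601.  49.  -2.]
stop 0.25 334 249 [488.  48.  74.]
stop_hinge 0.85 332 243 [490. -12.  57.]
stop_post 0.71 322 214 [ 507. -151.   69.]
stop_post 0.48 329 243 [497. -14.  55.]
crucible 0.59 375 252 [385. -30.  15.]
crucible 0.49 335 251 [488.  80.  86.]
crucible 0.49 384 286 [385. 110.  10.]
ledge_end 0.82 331 241 [490. -34.  49.]
ledge_end 0.42 356 193 [ 388. -446.   -5.]
vial_by 0.21 354 194 [ 393. -433.   -1.]
bottle_by 0.83 279 253 [614.  14.  51.]
timer 0.58 300 359 [571. 340.  16.]
timer 0.28 328 263 [504.  82.  58.]
tape 0.65 355 194 [ 390. -433.   -0.]
carton 0.77 267 196 [ 660. -369.   31.]
calc 0.61 394 371 [409. 384.  16.]
calc 0.43 330 243 [494. -12.  58.]
```

```bash
python3 - <<'E'
import cv2
a=cv2.imread("pics/top1.png")[150:330,150:530]; cv2.imwrite("pics/top1c.png",cv2.resize(a,None,fx=2.1,fy=2.1,interpolation=cv2.INTER_CUBIC))
a=cv2.imread("pics/side1.png")[170:320,240:430]; cv2.imwrite("pics/side1c.png",cv2.resize(a,None,fx=4,fy=4,interpolation=cv2.INTER_CUBIC))
E
```

```text
(no output)
```

View pics/top1c.png

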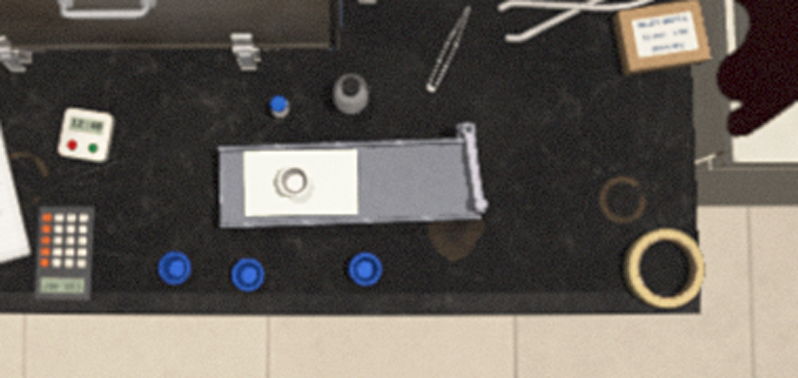

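View pics/side1c.png

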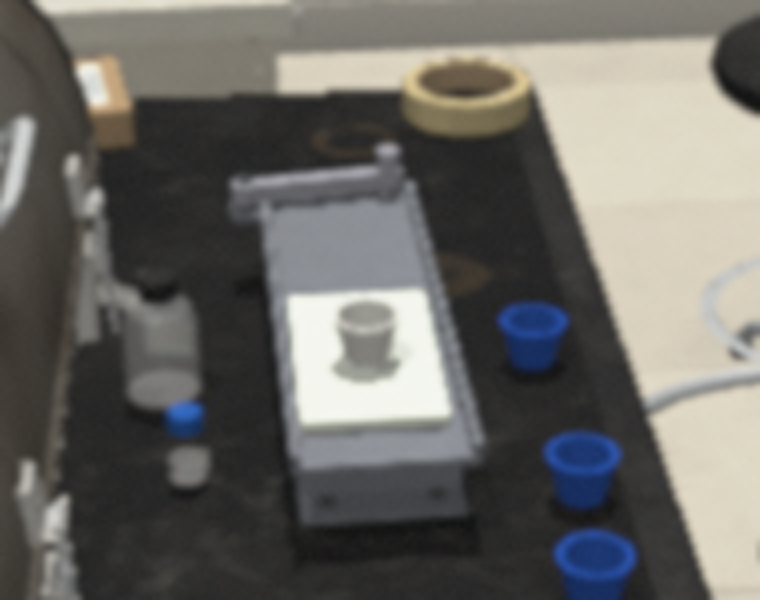

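View pics/side1.png

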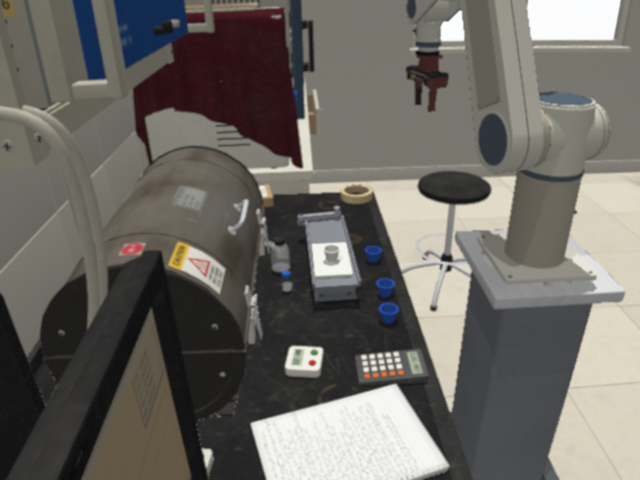

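View pics/top1.png

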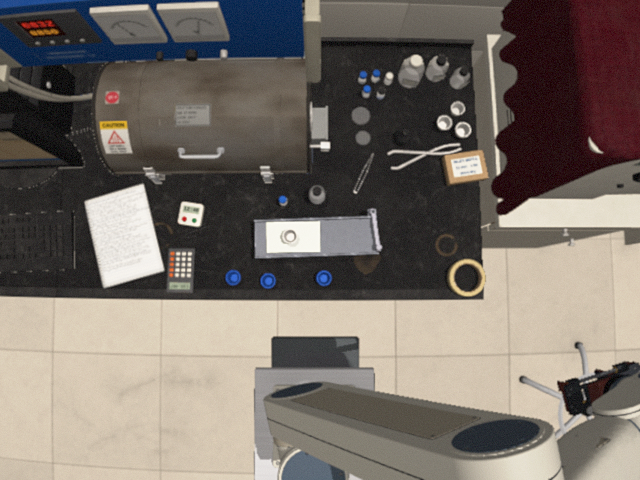

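The target is the white crucible on the plate, at top (289,236). Look-alikes are the blue crucibles at top (233,277), (268,281) and (323,278), and the white cups at the rear right around (457,115). The crop confirms the white one, standing on the white plate. The stop bar spans about (372,212) to (379,248). Next I'll measure the ledge, plate and bar.

```bash
cat >> h.py <<'E'
def cloud(p):
    H,W=p["image"].shape[:2]; f=H/2/np.tan(np.radians(p["vfov"])/2)
    K=np.array([[f,0,p["cx"]],[0,f,p["cy"]],[0,0,1]])
    v,u=np.mgrid[:H,:W]
    q=cv2.undistortPoints(np.stack([u,v],-1).reshape(-1,1,2).astype(float),K,np.array([p["k1"],0,0,0.]))[:,0]
    E=np.array(p["extrinsics"]); s=p["range_z"].reshape(-1,1).astype(float)
    c=np.c_[q[:,0],-q[:,1],-np.ones(len(q))]*s
    w=(c-E[:3,3])@E[:3,:3]; w[s[:,0]==0]=np.nan
    return w.reshape(H,W,3)
E
python3 - <<'E'
from h import *
for n in("top","side"):
    p=shot(n); w=cloud(p); z=w[...,2]; im=p["image"].astype(int)
    roi=(w[...,0]>420)&(w[...,0]<580)&(w[...,1]>-260)&(w[...,1]<180)
    m=roi&(z>42)&(z<64)
    r=cv2.minAreaRect(w[m][:,:2].astype(np.float32)); print(n,"ledge+bar",m.sum(),r)
    t=m&(w[...,1]>-120)
    print(" ledge w/o end", cv2.minAreaRect(w[t][:,:2].astype(np.float32)))
    print(" bench z",np.nanmedian(z[(w[...,0]>350)&(w[...,0]<420)&(abs(w[...,1]+130)<50)]))
    pl=roi&(im.min(-1)>205)&(z>48)&(z<68)
    print(" plate",pl.sum(),cv2.minAreaRect(w[pl][:,:2].astype(np.float32)),np.median(z[pl]))
    cr=roi&(z>70)&(w[...,1]>-100); print(" cruc",cr.sum(),np.mean(w[cr],0),w[cr].min(0),w[cr].max(0))
    b=roi&(z>62)&(w[...,1]<-120); print(" bar",b.sum(),w[b].min(0),w[b].max(0))
    hp=roi&(z>70)&(w[...,1]<-120); print(" post",hp.sum(),np.mean(w[hp],0) if hp.any() else "")
    # lateral edges by y slice
    for y0 in(120,80,40,0,-40,-80,-120,-140):
        s=t if y0>-121 else m
        s=s&(abs(w[...,1]-y0)<8); 
        if s.any(): print("  y",y0,np.round(np.percentile(w[s][:,0],[1,50,99])),end="")
    for x0 in (470,490,510,530):
        s=m&(abs(w[...,0]-x0)<6); print("  x",x0,np.round([w[s][:,1].min(),w[s][:,1].max()]),end="")
    print()
E
```

```text
top ledge+bar 4500 ((505.0427551269531, -5.526947021484375), (119.15853881835938, 322.757080078125), 2.0463061332702637)
 ledge w/o end ((495.3170471191406, 16.892868041992188), (101.10723876953125, 277.3136291503906), 2.095240354537964)
 bench z -0.12250641858455796
 plate 1444 ((500.6750793457031, -18.937545776367188), (83.89227294921875, 286.02435302734375), 3.5040364265441895) 57.78707828657711
 cruc 106 [496.49003654  62.26942709  82.25097767] [476.0152066   42.82568787  70.7956978 ] [514.72066575  78.61197292  90.87342559]
 bar 186 [ 452.47170469 -170.89534235   62.13679545] [ 566.7815691  -128.59226671   90.74449755]
 post 46 [ 493.91475758 -160.64111535   76.00790003]
  y 120 [443. 489. 539.]  y 80 [443. 482. 542.]  y 40 [445. 492. 544.]  y 0 [446. 495. 545.]  y -40 [448. 498. 547.]  y -80 [449. 498. 547.]  y -120 [451. 499. 550.]  y -140 [451. 505. 568.]  x 470 [-165.  154.]  x 490 [-163.  154.]  x 510 [-156.  155.]  x 530 [-153.  155.]
side ledge+bar 3030 ((505.85479736328125, -3.321044921875), (119.37174224853516, 327.0027770996094), 2.5223100185394287)
 ledge w/o end ((497.017333984375, 19.32884979248047), (100.20196533203125, 281.67010498046875), 2.090216636657715)
 bench z -0.9781613020657669
 plate 801 ((495.843505859375, 57.51301574707031), (81.664794921875, 141.76437377929688), 0.9630723595619202) 57.095673888314
 cruc 191 [496.89673066  62.96000453  79.50510695] [478.37689946  43.34709441  70.01119169] [515.88564297  84.56140876  87.25452418]
 bar 161 [ 461.05696827 -168.63433343   62.08858497] [ 570.90461488 -139.84644272   82.11734315]
 post 29 [ 479.05063268 -157.68743925   76.76583339]
  y 120 [445. 496. 543.]  y 80 [446. 496. 542.]  y 40 [447. 480. 545.]  y 0 [449. 506. 546.]  y -40 [451. 497. 548.]  y -80 [453. 500. 549.]  y -120 [454. 511. 551.]  y -140 [455. 523. 569.]  x 470 [-163.  158.]  x 490 [-168.  159.]  x 510 [-162.  159.]  x 530 [-159.  161.]
```

```bash
python3 -m handwheel '[{"gripper":1,"rz":-9.8},{"gripper":1,"rz":-9.8},{"gripper":1,"rz":-9.8},{"gripper":1,"rz":-9.8},{"gripper":1,"rz":-9.8},{"gripper":1,"rz":-9.8},{"gripper":1,"rz":-9.8},{"gripper":1,"rz":-9.8}]'
cat >> h.py <<'E'
O=np.array([497.,-3.]); A=np.radians(2.09)
def state():
    from scipy.spatial.transform import Rotation as Rn
    o=ctrl.get_obs(); R=Rn.from_rotvec(o["orientation"]).as_matrix()
    e=o["ee_pos"]; d=e[:2]-O
    l=[d@[np.cos(A),np.sin(A)], d@[-np.sin(A),np.cos(A)]]
    print("t",round(float(o["t"]),2),"ledge xy",np.round(l,1),"tip z",round(float(e[2]-182),1),"yaw",round(float(np.degrees(np.arctan2(R[1,0],R[0,0]))),2),"zax",np.round(R[:,2],3),"F",np.round(o["ft_force"],1),"w",round(float(o["width"]),1))
    return np.array(l),e
E
python3 -c "
from h import *
state()
p=shot('top');w=cloud(p);z=w[...,2]
m=(z>74)&(z<92)&(w[...,1]<-120)&(w[...,1]>-200)&(w[...,0]>430)&(w[...,0]<600);print(np.round(w[m]))
print(proj(p,[467.6,-154.2,81]),proj(p,[562.5,-150.7,67]))
"
```

```text
t 1.7 ledge xy [-371.5 -591.2] tip z 222.7 yaw 13.63 zax [ 0.  0. -1.] F [-0.7 -0.7  0.2] w 87.7
[[ 563. -157.   75.]
 [ 542. -157.   75.]
 [ 472. -160.   82.]
 [ 472. -163.   81.]
 [ 472. -165.   81.]
 [ 472. -169.   77.]
 [ 469. -160.   80.]
 [ 469. -163.   81.]
 [ 469. -165.   82.]
 [ 469. -168.   80.]
 [ 469. -170.   85.]
 [ 467. -158.   76.]
 [ 466. -160.   83.]
 [ 467. -163.   80.]
 [ 466. -165.   82.]
 [ 467. -168.   81.]
 [ 467. -171.   78.]
 [ 465. -161.   75.]
 [ 464. -163.   80.]
 [ 464. -165.   81.]
 [ 464. -168.   80.]
 [ 464. -171.   77.]
 [ 461. -160.   81.]
 [ 461. -163.   81.]
 [ 462. -166.   79.]
 [ 461. -168.   84.]]
(np.float64(374.5816455683742), np.float64(246.57968014746942)) (np.float64(372.1045216976638), np.float64(210.57051412815423))$[0]: bad value
```

```bash
python3 -m handwheel '[{"gripper":1.0,"tx":0,"ty":0,"tz":0,"rx":0,"ry":0,"rz":-9.8},{"gripper":1.0,"tx":0,"ty":0,"tz":0,"rx":0,"ry":0,"rz":-9.8},{"gripper":1.0,"tx":0,"ty":0,"tz":0,"rx":0,"ry":0,"rz":-9.8},{"gripper":1.0,"tx":0,"ty":0,"tz":0,"rx":0,"ry":0,"rz":-9.8},{"gripper":1.0,"tx":0,"ty":0,"tz":0,"rx":0,"ry":0,"rz":-9.8},{"gripper":1.0,"tx":0,"ty":0,"tz":0,"rx":0,"ry":0,"rz":-9.8},{"gripper":1.0,"tx":0,"ty":0,"tz":0,"rx":0,"ry":0,"rz":-9.8},{"gripper":1.0,"tx":0,"ty":0,"tz":0,"rx":0,"ry":0,"rz":-9.8}]'
python3 -c "
from h import *
state()"
```

```text
t: 2.75
ee_pos: [147.3, -607.4, 404.7]
orientation: [2.175, 2.266, 0.0]
ft_force: [-0.2, 0.4, 0.3]
width: 11.5
t 2.75 ledge xy [-371.6 -591.2] tip z 222.7 yaw 92.35 zax [ 0.  0. -1.] F [-0.2  0.4  0.3] w 11.5
```

```bash
python3 -m handwheel '[{"gripper":1.0,"tx":0.04,"ty":0.028,"tz":0,"rx":0,"ry":0,"rz":0},{"gripper":1.0,"tx":0.04,"ty":0.028,"tz":0,"rx":0,"ry":0,"rz":0},{"gripper":1.0,"tx":0.04,"ty":0.028,"tz":0,"rx":0,"ry":0,"rz":0},{"gripper":1.0,"tx":0.04,"ty":0.028,"tz":0,"rx":0,"ry":0,"rz":0},{"gripper":1.0,"tx":0.04,"ty":0.028,"tz":0,"rx":0,"ry":0,"rz":0},{"gripper":1.0,"tx":0.04,"ty":0.028,"tz":0,"rx":0,"ry":0,"rz":0},{"gripper":1.0,"tx":0.04,"ty":0.028,"tz":0,"rx":0,"ry":0,"rz":0},{"gripper":1.0,"tx":0.04,"ty":0.028,"tz":0,"rx":0,"ry":0,"rz":0}]'
python3 -m handwheel '[{"gripper":1.0,"tx":0.04,"ty":0.028,"tz":0,"rx":0,"ry":0,"rz":0},{"gripper":1.0,"tx":0.04,"ty":0.028,"tz":0,"rx":0,"ry":0,"rz":0},{"gripper":1.0,"tx":0.04,"ty":0.028,"tz":0,"rx":0,"ry":0,"rz":0},{"gripper":1.0,"tx":0.036,"ty":0.028,"tz":0,"rx":0,"ry":0,"rz":0},{"gripper":1.0,"tx":0,"ty":0,"tz":0,"rx":0,"ry":0,"rz":0},{"gripper":1.0,"tx":0,"ty":0,"tz":0,"rx":0,"ry":0,"rz":0}]'
python3 -c "
from h import *
state()"
```

```text
t: 3.75
ee_pos: [360.5, -278.3, 405.0]
orientation: [2.181, 2.26, 0.0]
ft_force: [0.7, -0.4, 0.1]
width: 0.2
t: 4.5
ee_pos: [465.9, -119.9, 404.6]
orientation: [-2.181, -2.261, 0.001]
ft_force: [-1.2, -1.0, -1.0]
width: 0.6
t 4.5 ledge xy [ -35.3 -115.7] tip z 222.6 yaw 92.07 zax [-0.001 -0.    -1.   ] F [-1.2 -1.  -1. ] w 0.6
```

```bash
python3 -m handwheel '[{"gripper":1.0,"tx":0,"ty":0,"tz":0.04,"rx":0,"ry":0,"rz":0},{"gripper":1.0,"tx":0,"ty":0,"tz":0.04,"rx":0,"ry":0,"rz":0},{"gripper":1.0,"tx":0,"ty":0,"tz":0.04,"rx":0,"ry":0,"rz":0},{"gripper":1.0,"tx":0,"ty":0,"tz":0.02,"rx":0,"ry":0,"rz":0},{"gripper":1.0,"tx":0,"ty":0,"tz":0.02,"rx":0,"ry":0,"rz":0},{"gripper":1.0,"tx":0,"ty":0,"tz":0,"rx":0,"ry":0,"rz":0},{"gripper":1.0,"tx":0,"ty":0,"tz":0,"rx":0,"ry":0,"rz":0}]'
python3 -c "
from h import *
state()
p=shot('side');a=p['image'][150:320,240:430,::-1];cv2.imwrite('pics/side2.png',cv2.resize(a,None,fx=3.5,fy=3.5,interpolation=cv2.INTER_CUBIC))
"
```

```text
t: 5.38
ee_pos: [466.2, -120.6, 245.3]
orientation: [2.183, 2.259, 0.0]
ft_force: [-0.2, 0.6, 0.0]
width: 0.3
t 5.38 ledge xy [ -35.1 -116.4] tip z 63.3 yaw 91.96 zax [ 0.001 -0.    -1.   ] F [-0.2  0.6  0. ] w 0.3
```

View pics/side2.png

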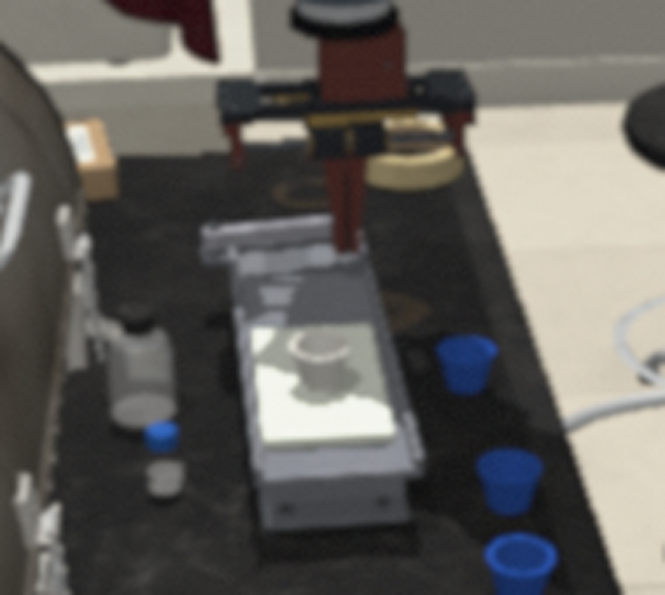

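```bash
python3 -m handwheel '[{"gripper":1.0,"tx":-0.013,"ty":0,"tz":0,"rx":0,"ry":0,"rz":0},{"gripper":1.0,"tx":-0.013,"ty":0,"tz":0,"rx":0,"ry":0,"rz":0},{"gripper":1.0,"tx":-0.0096,"ty":0,"tz":0,"rx":0,"ry":0,"rz":0},{"gripper":1.0,"tx":-0.0096,"ty":0,"tz":0,"rx":0,"ry":0,"rz":0},{"gripper":1.0,"tx":-0.0094,"ty":0.002,"tz":0,"rx":0,"ry":0,"rz":0},{"gripper":1.0,"tx":-0.0094,"ty":0.002,"tz":0,"rx":0,"ry":0,"rz":0},{"gripper":1.0,"tx":-0.0088,"ty":0.004,"tz":0,"rx":0,"ry":0,"rz":0},{"gripper":1.0,"tx":-0.0088,"ty":0.004,"tz":0,"rx":0,"ry":0,"rz":0}]'
python3 -c "
from h import *
state()
p=shot('side');a=p['image'][150:320,240:430,::-1];cv2.imwrite('pics/side3.png',cv2.resize(a,None,fx=3.5,fy=3.5,interpolation=cv2.INTER_CUBIC))
"
```

```text
t: 6.42
ee_pos: [481.4, -201.4, 244.6]
orientation: [-2.182, -2.26, 0.0]
ft_force: [0.4, 2.7, -0.3]
width: 0.8
t 6.42 ledge xy [ -22.8 -197.7] tip z 62.6 yaw 92.03 zax [-0.  0. -1.] F [ 0.4  2.7 -0.3] w 0.8
```

View pics/side3.png

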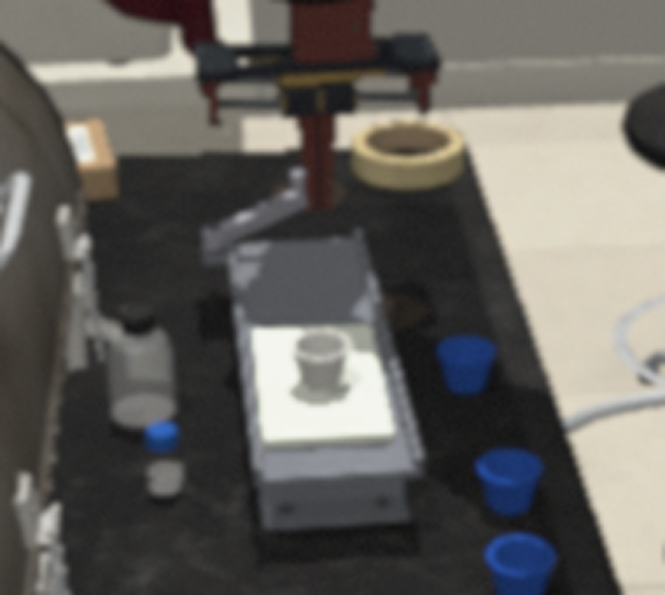

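The bar has swung about 0.75 rad; the fingertip at (318,195) sits against the post at (297,178). I'll carry on along the arc.

```bash
python3 -m handwheel '[{"gripper":1.0,"tx":-0.0075,"ty":0.006,"tz":0,"rx":0,"ry":0,"rz":0},{"gripper":1.0,"tx":-0.0075,"ty":0.006,"tz":0,"rx":0,"ry":0,"rz":0},{"gripper":1.0,"tx":-0.0066,"ty":0.007,"tz":0,"rx":0,"ry":0,"rz":0},{"gripper":1.0,"tx":-0.0066,"ty":0.007,"tz":0,"rx":0,"ry":0,"rz":0},{"gripper":1.0,"tx":-0.005,"ty":0.008,"tz":0,"rx":0,"ry":0,"rz":0},{"gripper":1.0,"tx":-0.005,"ty":0.008,"tz":0,"rx":0,"ry":0,"rz":0},{"gripper":1.0,"tx":-0.003,"ty":0.009,"tz":0,"rx":0,"ry":0,"rz":0},{"gripper":1.0,"tx":-0.003,"ty":0.009,"tz":0,"rx":0,"ry":0,"rz":0}]'
python3 -c "
from h import *
state()
p=shot('side');a=p['image'][150:320,240:430,::-1];cv2.imwrite('pics/side4.png',cv2.resize(a,None,fx=3.5,fy=3.5,interpolation=cv2.INTER_CUBIC))
"
```

```text
t: 7.48
ee_pos: [543.2, -243.1, 244.6]
orientation: [-2.182, -2.26, 0.0]
ft_force: [-1.0, 0.7, 0.6]
width: 0.3
t 7.47 ledge xy [  37.4 -241.6] tip z 62.6 yaw 92.03 zax [-0.  0. -1.] F [-1.   0.7  0.6] w 0.3
```

View pics/side4.png

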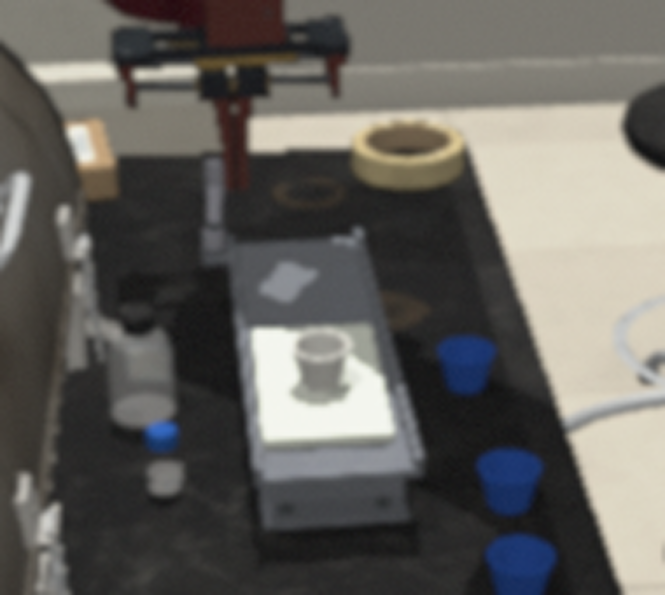

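The bar now points nearly along the ledge. I'll nudge it a little further, back off, and lift.

```bash
python3 -m handwheel '[{"gripper":1.0,"tx":0,"ty":0.006,"tz":0,"rx":0,"ry":0,"rz":0},{"gripper":1.0,"tx":0,"ty":0.006,"tz":0,"rx":0,"ry":0,"rz":0},{"gripper":1.0,"tx":0,"ty":0,"tz":0,"rx":0,"ry":0,"rz":0},{"gripper":1.0,"tx":0,"ty":-0.015,"tz":0,"rx":0,"ry":0,"rz":0},{"gripper":1.0,"tx":0,"ty":-0.03,"tz":0,"rx":0,"ry":0,"rz":0},{"gripper":1.0,"tx":0,"ty":0,"tz":-0.04,"rx":0,"ry":0,"rz":0},{"gripper":1.0,"tx":0,"ty":0,"tz":-0.05,"rx":0,"ry":0,"rz":0},{"gripper":1.0,"tx":0,"ty":0,"tz":0,"rx":0,"ry":0,"rz":0}]'
python3 -c "
from h import *
state()
p=shot('side');a=p['image'][150:320,240:430,::-1];cv2.imwrite('pics/side5.png',cv2.resize(a,None,fx=3.5,fy=3.5,interpolation=cv2.INTER_CUBIC))
w=cloud(p)
m=(w[...,2]>60)&(w[...,2]<84)&(w[...,1]<-120)&(w[...,1]>-270)&(w[...,0]>520)&(w[...,0]<600)
q=w[m][:,:2]; print(len(q),cv2.minAreaRect(q.astype(np.float32)))
"
```

```text
t: 8.52
ee_pos: [509.7, -244.7, 338.3]
orientation: [2.178, 2.255, 0.003]
ft_force: [0.6, 0.3, 0.4]
width: 0.5
t 8.53 ledge xy [   3.9 -242. ] tip z 156.3 yaw 92.0 zax [ 0.006 -0.003 -1.   ] F [0.6 0.3 0.4] w 0.5
109 ((568.2909545898438, -193.8726043701172), (15.556684494018555, 113.93376922607422), 6.936306476593018)
```

View pics/side5.png

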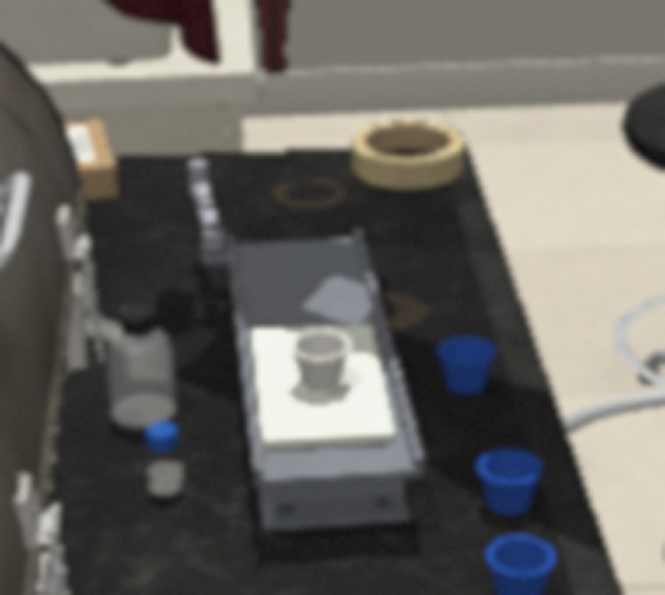

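Bar stands at about 1.65 rad, with the post at (197,165). Now to a spot behind the plate's trailing end.

```bash
python3 -m handwheel '[{"gripper":0.55,"tx":0.049,"ty":0,"tz":0,"rx":0,"ry":0,"rz":0},{"gripper":0.55,"tx":0.049,"ty":0,"tz":0,"rx":0,"ry":0,"rz":0},{"gripper":0.55,"tx":0.049,"ty":0,"tz":0,"rx":0,"ry":0,"rz":0},{"gripper":0.55,"tx":0.049,"ty":0,"tz":0,"rx":0,"ry":0,"rz":0},{"gripper":0.55,"tx":0.049,"ty":0,"tz":0,"rx":0,"ry":0,"rz":0},{"gripper":0.55,"tx":0.049,"ty":0,"tz":0,"rx":0,"ry":0,"rz":0},{"gripper":0.55,"tx":0.049,"ty":-0.002,"tz":0,"rx":0,"ry":0,"rz":0},{"gripper":0.55,"tx":0.049,"ty":-0.002,"tz":0,"rx":0,"ry":0,"rz":0}]'
python3 -m handwheel '[{"gripper":0.55,"tx":0,"ty":0,"tz":0,"rx":0,"ry":0,"rz":0},{"gripper":0.55,"tx":0,"ty":0,"tz":0,"rx":0,"ry":0,"rz":0}]'
python3 -c "
from h import *
state()"
```

```text
t: 9.57
ee_pos: [490.4, 148.6, 333.1]
orientation: [-2.181, -2.259, 0.004]
ft_force: [-0.3, 0.2, 1.0]
width: 39.4
t: 9.82
ee_pos: [491.1, 146.9, 333.6]
orientation: [-2.18, -2.26, 0.003]
ft_force: [-0.7, 1.4, 0.3]
width: 39.3
t 9.82 ledge xy [ -0.5 150. ] tip z 151.6 yaw 92.07 zax [-0.002 -0.001 -1.   ] F [-0.7  1.4  0.3] w 39.3
```

```bash
python3 -m handwheel '[{"gripper":0.55,"tx":0,"ty":0,"tz":0.03,"rx":0,"ry":0,"rz":0},{"gripper":0.55,"tx":0,"ty":0,"tz":0.03,"rx":0,"ry":0,"rz":0},{"gripper":0.55,"tx":0,"ty":0,"tz":0.02,"rx":0,"ry":0,"rz":0},{"gripper":0.55,"tx":0,"ty":0,"tz":0.01,"rx":0,"ry":0,"rz":0},{"gripper":0.55,"tx":0,"ty":0,"tz":0,"rx":0,"ry":0,"rz":0},{"gripper":0.55,"tx":0,"ty":0,"tz":0,"rx":0,"ry":0,"rz":0}]'
python3 -c "
from h import *
state()
p=shot('side');a=p['image'][200:340,260:430,::-1];cv2.imwrite('pics/side6.png',cv2.resize(a,None,fx=4,fy=4,interpolation=cv2.INTER_CUBIC))
"
```

```text
t: 10.58
ee_pos: [492.1, 147.1, 245.3]
orientation: [2.182, 2.259, 0.001]
ft_force: [-0.2, -0.3, 0.4]
width: 39.5
t 10.57 ledge xy [  0.6 150.2] tip z 63.3 yaw 91.99 zax [ 0.001  0.    -1.   ] F [-0.2 -0.3  0.4] w 39.5
```

View pics/side6.png

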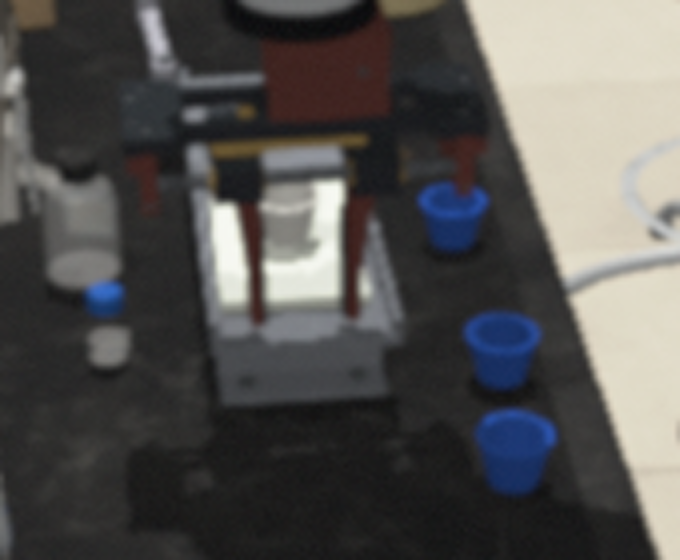

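The two fingers stand behind the plate's trailing edge, inside the channel, with tips at (258,318) and (352,315). Lowering and pushing.

```bash
python3 -m handwheel '[{"gripper":0.55,"tx":0,"ty":0,"tz":0.005,"rx":0,"ry":0,"rz":0},{"gripper":0.55,"tx":0,"ty":0,"tz":0.005,"rx":0,"ry":0,"rz":0},{"gripper":0.55,"tx":0,"ty":0,"tz":0,"rx":0,"ry":0,"rz":0},{"gripper":0.55,"tx":-0.003,"ty":0,"tz":0,"rx":0,"ry":0,"rz":0},{"gripper":0.55,"tx":-0.003,"ty":0,"tz":0,"rx":0,"ry":0,"rz":0},{"gripper":0.55,"tx":-0.003,"ty":0,"tz":0,"rx":0,"ry":0,"rz":0},{"gripper":0.55,"tx":-0.003,"ty":0,"tz":0,"rx":0,"ry":0,"rz":0},{"gripper":0.55,"tx":-0.003,"ty":0,"tz":0,"rx":0,"ry":0,"rz":0}]'
python3 -c "
from h import *
state()"
```

```text
t: 11.62
ee_pos: [492.3, 132.3, 234.7]
orientation: [-2.182, -2.26, -0.0]
ft_force: [-1.2, 1.6, 0.8]
width: 39.7
t 11.62 ledge xy [  0.3 135.4] tip z 52.7 yaw 92.01 zax [ 0.  0. -1.] F [-1.2  1.6  0.8] w 39.7
```

```bash
python3 -m handwheel '[{"gripper":0.55,"tx":-0.005,"ty":0,"tz":0,"rx":0,"ry":0,"rz":0},{"gripper":0.55,"tx":-0.006,"ty":0,"tz":0,"rx":0,"ry":0,"rz":0},{"gripper":0.55,"tx":-0.006,"ty":0,"tz":0,"rx":0,"ry":0,"rz":0},{"gripper":0.55,"tx":-0.006,"ty":0,"tz":0,"rx":0,"ry":0,"rz":0},{"gripper":0.55,"tx":-0.006,"ty":0,"tz":0,"rx":0,"ry":0,"rz":0},{"gripper":0.55,"tx":-0.006,"ty":0,"tz":0,"rx":0,"ry":0,"rz":0},{"gripper":0.55,"tx":-0.006,"ty":0,"tz":0,"rx":0,"ry":0,"rz":0},{"gripper":0.55,"tx":-0.003,"ty":0,"tz":0,"rx":0,"ry":0,"rz":0}]'
cat >> h.py <<'E'
def meas(tag):
    p=shot('side');a=p['image'][160:320,260:420,::-1];cv2.imwrite(f'pics/{tag}.png',cv2.resize(a,None,fx=3.5,fy=3.5,interpolation=cv2.INTER_CUBIC))
    w=cloud(p); z=w[...,2]; im=p['image'].astype(int)
    d=w[...,:2]-O; lx=d@[np.cos(A),np.sin(A)]; ly=d@[-np.sin(A),np.cos(A)]
    m=(abs(lx)<50)&(ly>-240)&(ly<150)&(im.min(-1)>130)&(im.max(-1)-im.min(-1)<45)&(z>54)&(z<61.5)
    n,lab,st,ce=cv2.connectedComponentsWithStats(m.astype(np.uint8)); k=1+np.argmax(st[1:,4]); m=lab==k
    print(m.sum(),"plate ledge frame",cv2.minAreaRect(np.c_[lx[m],ly[m]].astype(np.float32)),"y1/99",np.percentile(ly[m],[0,1,99,100]).round(1))
    c=(abs(lx)<40)&(ly>-240)&(ly<150)&(z>72)&(z<90)&(im.max(-1)-im.min(-1)<45)&(im.min(-1)>60)
    print("cruc",c.sum(),np.median(lx[c]),np.median(ly[c]))
E
python3 -c "
from h import *
state();meas('side7')"
```

```text
t: 12.62
ee_pos: [493.9, 88.1, 234.7]
orientation: [-2.182, -2.26, 0.0]
ft_force: [-0.5, 2.9, 1.3]
width: 39.5
t 12.62 ledge xy [ 0.2 91.1] tip z 52.7 yaw 92.01 zax [-0.  0. -1.] F [-0.5  2.9  1.3] w 39.5
316 plate ledge frame ((-6.1943793296813965, 21.14072036743164), (132.0178985595703, 38.510257720947266), 83.34300231933594) y1/99 [-43.6 -40.5  84.5  86.1]
cruc 152 0.6518831966844458 32.371970763370356
```

View pics/side7.png

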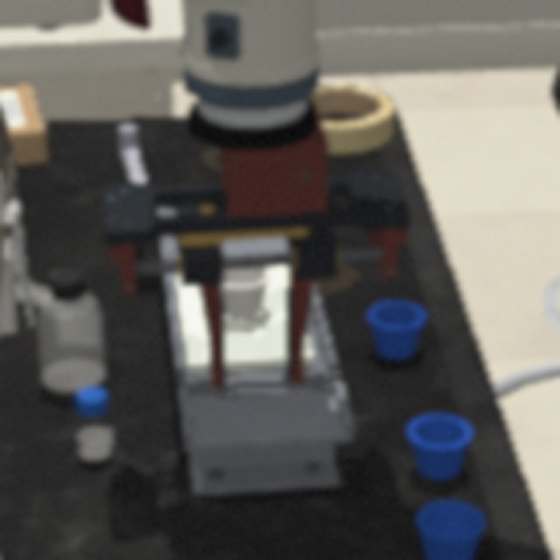

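```bash
python3 -c "
from h import *
p=shot('side')
def L(q):
    d=q[:2]-O; return np.round([d@[np.cos(A),np.sin(A)], d@[-np.sin(A),np.cos(A)]],1)
for c,z in(((246,325),58),((243,275),86),((250,367),58),((245,262),58)):
    u,v=260+c[0]/3.5,160+c[1]/3.5; print(c,L(pix2world(p,u,v,z)), p['range_z'][int(v),int(u)])
a=p['image'][225:275,300:360,::-1];cv2.imwrite('pics/side7b.png',cv2.resize(a,None,fx=10,fy=10,interpolation=cv2.INTER_CUBIC))
"
```

```text
(246, 325) [ 1.  39.8] 1172.4125
(243, 275) [ 0.9 23.4] 1186.2156
(250, 367) [ 3.7 92.6] 1131.1804
(245, 262) [ -6.9 -47.7] 1054.6075
```

View pics/side7b.png

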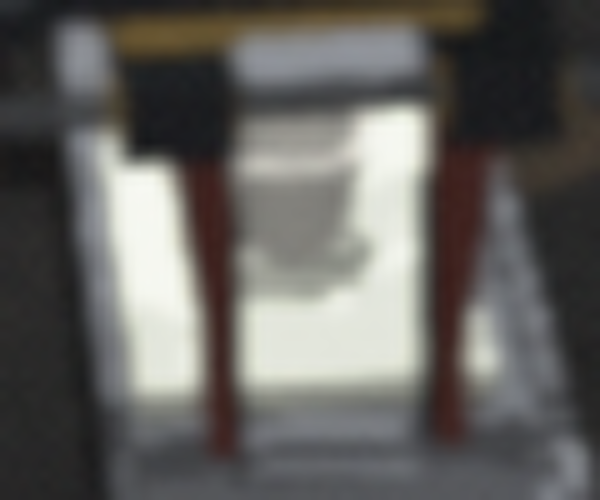

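```bash
python3 -c "
from h import *
p=shot('side')
def L(q):
    d=q[:2]-O; return np.round([d@[np.cos(A),np.sin(A)], d@[-np.sin(A),np.cos(A)]],1)
for c,z in(((290,265),58),((300,160),86),((320,383),58),((320,400),50)):
    u,v=300+c[0]/10,225+c[1]/10; print(c,L(pix2world(p,u-.5,v-.5,z)))
"
```

```text
(290, 265) [ 4.2 30.8]
(300, 160) [ 1.6 32.6]
(320, 383) [ 2.7 83.9]
(320, 400) [ 2.2 77.8]
```

Trailing edge is at about ledge y 82 and the crucible centre at about y 13, so it is riding along near the plate's middle. I'll keep pushing.

```bash
python3 -m handwheel '[{"gripper":0.55,"tx":-0.004,"ty":0,"tz":0,"rx":0,"ry":0,"rz":0},{"gripper":0.55,"tx":-0.006,"ty":0,"tz":0,"rx":0,"ry":0,"rz":0},{"gripper":0.55,"tx":-0.007,"ty":0,"tz":0,"rx":0,"ry":0,"rz":0},{"gripper":0.55,"tx":-0.007,"ty":0,"tz":0,"rx":0,"ry":0,"rz":0},{"gripper":0.55,"tx":-0.007,"ty":0,"tz":0,"rx":0,"ry":0,"rz":0},{"gripper":0.55,"tx":-0.007,"ty":0,"tz":0,"rx":0,"ry":0,"rz":0},{"gripper":0.55,"tx":-0.007,"ty":0,"tz":0,"rx":0,"ry":0,"rz":0},{"gripper":0.55,"tx":-0.007,"ty":0,"tz":0,"rx":0,"ry":0,"rz":0}]'
python3 -m handwheel '[{"gripper":0.55,"tx":-0.007,"ty":0,"tz":0,"rx":0,"ry":0,"rz":0},{"gripper":0.55,"tx":-0.007,"ty":0,"tz":0,"rx":0,"ry":0,"rz":0},{"gripper":0.55,"tx":-0.007,"ty":0,"tz":0,"rx":0,"ry":0,"rz":0},{"gripper":0.55,"tx":-0.007,"ty":0,"tz":0,"rx":0,"ry":0,"rz":0},{"gripper":0.55,"tx":-0.006,"ty":0,"tz":0,"rx":0,"ry":0,"rz":0},{"gripper":0.55,"tx":-0.005,"ty":0,"tz":0,"rx":0,"ry":0,"rz":0},{"gripper":0.55,"tx":-0.004,"ty":0,"tz":0,"rx":0,"ry":0,"rz":0},{"gripper":0.55,"tx":-0.003,"ty":0,"tz":0,"rx":0,"ry":0,"rz":0}]'
python3 -c "
from h import *
state();meas('side8')
p=shot('side')
a=p['image'][180:260,290:370,::-1];cv2.imwrite('pics/side8b.png',cv2.resize(a,None,fx=7,fy=7,interpolation=cv2.INTER_CUBIC))
a=shot('top')['image'][150:330,250:450,::-1];cv2.imwrite('pics/top8.png',cv2.resize(a,None,fx=3,fy=3,interpolation=cv2.INTER_CUBIC))"
```

```text
t: 13.78
ee_pos: [495.7, 36.0, 234.7]
orientation: [2.182, 2.26, -0.0]
ft_force: [-1.0, 1.3, -1.0]
width: 39.5
t: 14.78
ee_pos: [497.3, -9.6, 234.7]
orientation: [-2.182, -2.26, -0.0]
ft_force: [0.1, 1.6, -0.4]
width: 39.0
t 14.78 ledge xy [ 0.1 -6.6] tip z 52.7 yaw 92.02 zax [-0.  0. -1.] F [ 0.1  1.6 -0.4] w 39.0
259 plate ledge frame ((-6.258391857147217, -86.33465576171875), (148.2725067138672, 38.62611389160156), 83.76698303222656) y1/99 [-158.8 -154.8  -14.   -11. ]
cruc 154 2.745054080202085 -68.17740369718842
```

View pics/side8b.png

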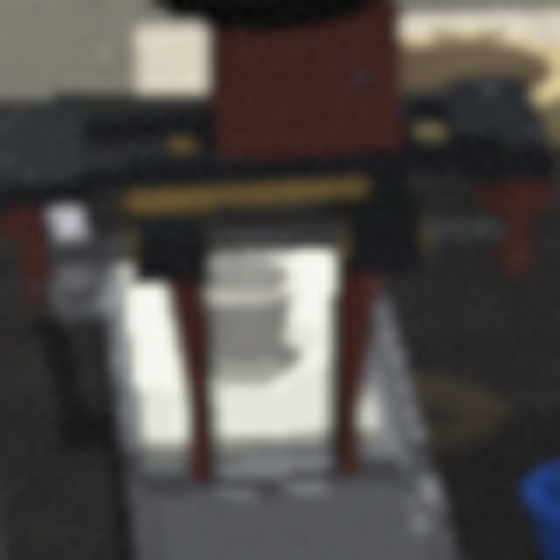

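View pics/top8.png

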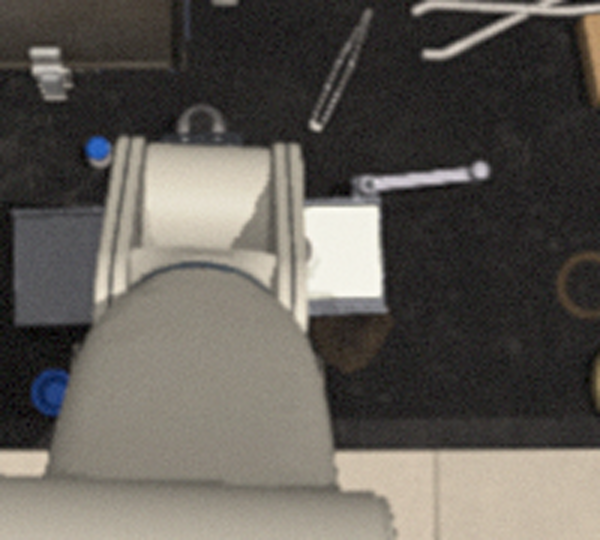

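The plate's leading end is now level with the ledge end (top crop, x≈382). The side view agrees. 50 mm remain.

```bash
python3 -m handwheel '[{"gripper":0.55,"tx":-0.004,"ty":0,"tz":0,"rx":0,"ry":0,"rz":0},{"gripper":0.55,"tx":-0.006,"ty":0,"tz":0,"rx":0,"ry":0,"rz":0},{"gripper":0.55,"tx":-0.007,"ty":0,"tz":0,"rx":0,"ry":0,"rz":0},{"gripper":0.55,"tx":-0.007,"ty":0,"tz":0,"rx":0,"ry":0,"rz":0},{"gripper":0.55,"tx":-0.007,"ty":0,"tz":0,"rx":0,"ry":0,"rz":0},{"gripper":0.55,"tx":-0.006,"ty":0,"tz":0,"rx":0,"ry":0,"rz":0},{"gripper":0.55,"tx":-0.005,"ty":0,"tz":0,"rx":0,"ry":0,"rz":0},{"gripper":0.55,"tx":-0.004,"ty":0,"tz":0,"rx":0,"ry":0,"rz":0}]'
python3 -m handwheel '[{"gripper":0.55,"tx":-0.003,"ty":0,"tz":0,"rx":0,"ry":0,"rz":0},{"gripper":0.55,"tx":0,"ty":0,"tz":0,"rx":0,"ry":0,"rz":0},{"gripper":0.55,"tx":0,"ty":0,"tz":0,"rx":0,"ry":0,"rz":0}]'
python3 -c "
from h import *
state();meas('side9')
p=shot('top')
a=p['image'][150:330,250:450,::-1];cv2.imwrite('pics/top9.png',cv2.resize(a,None,fx=3,fy=3,interpolation=cv2.INTER_CUBIC))"
```

```text
t: 15.92
ee_pos: [499.0, -55.7, 234.7]
orientation: [2.182, 2.26, 0.0]
ft_force: [0.1, 2.8, 1.6]
width: 39.5
t: 16.3
ee_pos: [499.0, -58.5, 234.6]
orientation: [2.182, 2.26, -0.0]
ft_force: [0.8, 1.0, 0.7]
width: 39.6
t 16.3 ledge xy [  0.  -55.5] tip z 52.6 yaw 92.03 zax [-0. -0. -1.] F [0.8 1.  0.7] w 39.6
232 plate ledge frame ((-6.947582244873047, -136.96994018554688), (149.69989013671875, 37.803260803222656), 84.04072570800781) y1/99 [-210.6 -204.7  -63.2  -62.1]
cruc 160 1.3977813156855923 -116.58644976680492
```

View pics/top9.png

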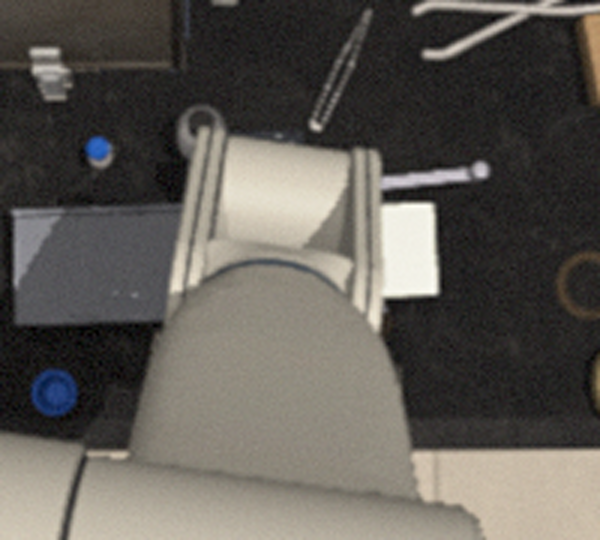

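Lead is at about -206. I'll back off, lift clear, and check.

```bash
python3 -m handwheel '[{"gripper":0.55,"tx":0.008,"ty":0,"tz":0,"rx":0,"ry":0,"rz":0},{"gripper":0.55,"tx":0.02,"ty":0,"tz":0,"rx":0,"ry":0,"rz":0},{"gripper":0.55,"tx":0.02,"ty":0,"tz":0,"rx":0,"ry":0,"rz":0},{"gripper":0.55,"tx":0,"ty":0,"tz":-0.03,"rx":0,"ry":0,"rz":0},{"gripper":0.55,"tx":0,"ty":0,"tz":-0.05,"rx":0,"ry":0,"rz":0},{"gripper":0.55,"tx":0,"ty":0,"tz":-0.05,"rx":0,"ry":0,"rz":0},{"gripper":0.55,"tx":0.05,"ty":0,"tz":0,"rx":0,"ry":0,"rz":0},{"gripper":0.55,"tx":0.05,"ty":0,"tz":0,"rx":0,"ry":0,"rz":0}]'
python3 -m handwheel '[{"gripper":0.55,"tx":0.05,"ty":0,"tz":0,"rx":0,"ry":0,"rz":0},{"gripper":0.55,"tx":0.05,"ty":0,"tz":0,"rx":0,"ry":0,"rz":0},{"gripper":0.55,"tx":0.05,"ty":0,"tz":0,"rx":0,"ry":0,"rz":0},{"gripper":0.55,"tx":0,"ty":0,"tz":0,"rx":0,"ry":0,"rz":0},{"gripper":0.55,"tx":0,"ty":0,"tz":0,"rx":0,"ry":0,"rz":0},{"gripper":0.55,"tx":0,"ty":0,"tz":0,"rx":0,"ry":0,"rz":0}]'
python3 -c "
from h import *
state();meas('side10')
p=shot('top')
a=p['image'][150:330,250:450,::-1];cv2.imwrite('pics/top10.png',cv2.resize(a,None,fx=3,fy=3,interpolation=cv2.INTER_CUBIC))
w=cloud(p); z=w[...,2]; im=p['image'].astype(int)
d=w[...,:2]-O; lx=d@[np.cos(A),np.sin(A)]; ly=d@[-np.sin(A),np.cos(A)]
m=(abs(lx)<50)&(ly>-240)&(ly<150)&(im.min(-1)>190)&(z>45)&(z<66)
n,lab,st,ce=cv2.connectedComponentsWithStats(m.astype(np.uint8)); m=lab==1+np.argmax(st[1:,4])
print('top',m.sum(),cv2.minAreaRect(np.c_[lx[m],ly[m]].astype(np.float32)),ly[m].min(),ly[m].max())
b=(lx>46)&(lx<100)&(ly<-165)&(ly>-280)&(z>55)&(z<90);print('bar',cv2.minAreaRect(np.c_[lx[b],ly[b]].astype(np.float32)))
"
```

```text
t: 17.4
ee_pos: [493.7, 90.7, 365.7]
orientation: [2.183, 2.258, 0.003]
ft_force: [0.2, -0.2, 0.4]
width: 39.7
t: 18.15
ee_pos: [488.4, 238.4, 364.6]
orientation: [-2.183, -2.259, 0.001]
ft_force: [0.3, 1.1, -1.0]
width: 39.8
t 18.15 ledge xy [2.000e-01 2.416e+02] tip z 182.6 yaw 91.96 zax [-0.001 -0.    -1.   ] F [ 0.3  1.1 -1. ] w 39.8
283 plate ledge frame ((30.033668518066406, -129.09912109375), (39.86400604248047, 131.86053466796875), 2.6677379608154297) y1/99 [-194.6 -192.   -64.5  -63.4]
cruc 8 13.90140158301507 -119.37961076413802
top 1349 ((1.9818534851074219, -137.64910888671875), (139.2315673828125, 79.14263153076172), 89.75141143798828) -207.38637084443215 -68.07150101006677
bar ((63.411170959472656, -208.6246337890625), (13.196986198425293, 87.771484375), 3.481572151184082)
```

View pics/side10.png

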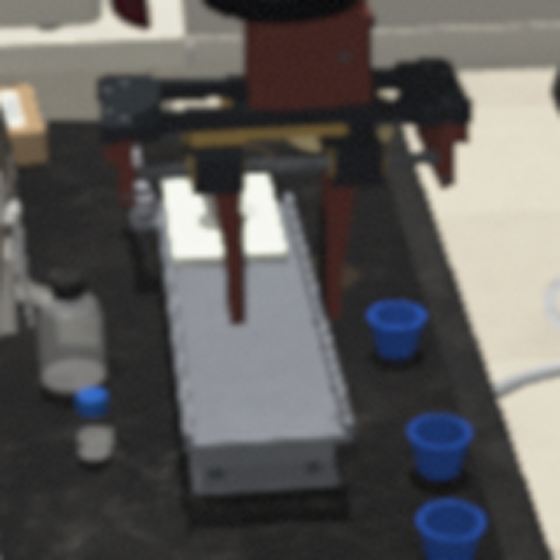

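View pics/top10.png

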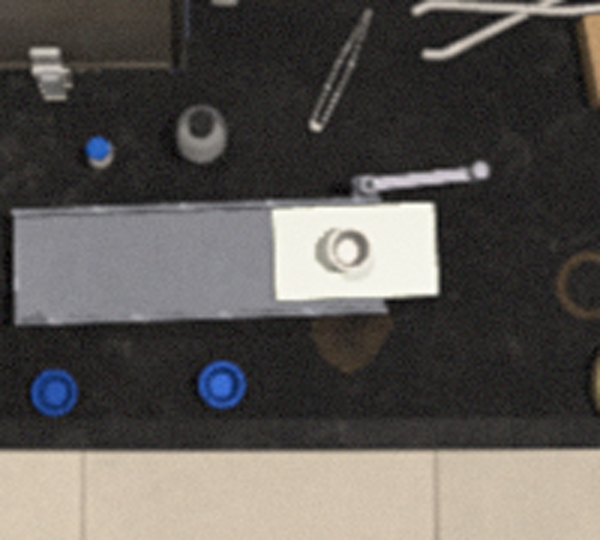

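Overhang is about 46 mm, the bar about 1.63 rad, and the crucible upright near the plate's middle. The plate is aligned within 0.01 rad, the robot is clear, and the neighbouring things look unmoved. Handing in.

```bash
python3 -c "
from h import *
print(ctrl.close_job())"
```

```text
the job is handed in; nothing more can be done
None
```

I swung the stop bar out with the closed fingertips. Then I pushed the plate along the channel with the two part-open fingertips on its trailing face, backed off, lifted clear and handed in at about 18 s. No verdict is reported, so these are my last checks:

| Check | Last reading | Required |
|---|---|---|
| Plate leading end, ledge y | -207 mm (top camera), about -206 mm (finger position) | -222 to -191 mm |
| Overhang | about 46 mm | 31 to 62 mm |
| Plate alignment with ledge | under 0.01 rad | under 0.12 rad |
| Stop bar | about 1.63 rad | above 1.35 rad |

- **Crucible:** it stands upright near the middle of the plate; I judged this by eye from the top view. Fingers and crucible never came close.
- **Forces:** the wrist force readings between moves stayed at about 3 N or less while pushing.
- **Bystanders:** the vial and bottle looked unmoved in the last pictures. I did not re-measure any of the bystanders; the timer, tape, carton and calculator were wholly or partly outside the last crops.
- **Disagreements:** in the last side view the gripper hid part of the plate, so its automatic fit there gave a bad outline. I relied on the top view and the finger position instead. The two cameras differed by about 2–4 mm along the ledge.

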